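# Fit the nest plate on the coding slide and run it under the head

### The job

Set up the ink-jet coding slide for the next toys: lay the black nest plate on the slide's carriage with its round hole at the push-knob end, and slide it about lightly until both holes drop over the two locating pins and it lies flat on the carriage. Then push the carriage all the way in under the coding head to the stop, and let go. Never force the plate down while it still rides on the pins, do not touch the coding head, and leave the other things on the bench alone.

Things in the scene. Friction and masses are not known exactly. Their poses are not given: they have to be found in the camera images.
- nest_plate: Flat black plastic nest plate, 130 (its x) x 230 (its y) x 8 mm, 0.35 to 0.6 kg, lying on the bench. Origin: centre of its underside, z up. Its two through holes lie on the line x = 0. Four white ring nests, 42 mm across and 12 mm high, stand on it at x = +-42, y = +-85 mm; nothing but the handle lies within 60 mm of its centre along y. Press it with no more than 40 N
- plate_handle (a point): Middle of the plate's handle, 34 mm above its underside, axes as the plate's: an aluminium bar along x, 102 mm long, 12 mm thick (y) and 20 mm high, 16 mm clear of the plate, on 12 mm posts at x = +-45 mm. Pinch it across y from above
- round_hole (a point): Centre of the plate's round hole (12.5 mm, steel bush), on its underside, at the plate's y = -90 mm
- slot (a point): Centre of the plate's slot (12.5 mm along x, 26 mm along y), on its underside, at the plate's y = +90 mm
- slide_base: The coding slide: aluminium base plate 200 (x) x 440 (y) x 12 mm with two rails along y, fixed to the bench. Origin: centre of its underside. The carriage runs along its +y, in under the coding head
- carriage (a joint): Travel of the carriage along the base's +y, m: 0 at the loading end, 0.160 at the stop under the head; it starts between 0 and 0.04. It stays where it is left and takes about 9 N to move
- carriage_top (a point): Centre of the carriage's flat top (150 x by 220 mm y, 46 mm above the bench), axes as the base's. Two steel pins stand on it, 180 mm apart along y, 14 mm high, 10 mm thick, the last 4 mm tapering to 8 mm. They sit on one dark bar flush in the top, square to it but clamped up to 8 mm off the middle in x and in y, unmeasured. Seated, the plate's underside lies on the top; unseated it rides on the pins
- round_hole_nominal (a point): On the carriage's top, 90 mm to -y of its centre: where the pin for the round hole (knob end) would stand if the bar were in the middle
- slot_nominal (a point): On the carriage's top, 90 mm to +y of its centre: where the pin for the slot would stand if the bar were in the middle
- push_knob (a point): Middle of the black upright push knob, 28 mm across and 34 mm high (top 82 mm above the bench), on a tongue (its top 38 mm above the bench) at the carriage's -y end, 145 mm from the centre of the carriage's top
- coder_head: The coding head, a grey box 75 (x) x 100 (y) x 100 mm on an arm from a post. Origin and axes are those of slide_base: the box is centred at x 0, y 135 mm, its underside 120 mm and its top 220 mm above the bench; the post stands at x 128, y 135 mm, 200 mm high. The plate with its handle passes under it. Must not be touched
- toy_a: Bystander: toy figure 38 mm across, 68 mm high, standing
- toy_b: Bystander: toy figure as toy_a
- toy_c: Bystander: toy figure as toy_a
- gift_carton: Bystander: closed carton 90 x 130 x 70 mm
- tape_roll: Bystander: roll of tape lying flat, 96 mm across, 48 mm high
- scanner: Bystander: hand scanner lying down, 165 mm long, 36 mm high
- tape_dispenser: Bystander: red tape dispenser 130 x 54 mm, 86 mm high

How it is judged:
On the way, in this order (a step that is already met when the one before it is completed fails the run):
1. the plate is down over both pins, flat on the carriage's top, round hole at the knob end (z of nest_plate in the frame of carriage_top between -0.0025 and 0.0025 m and horizontal distance between round_hole and round_hole_nominal below 0.014 m and horizontal distance between slot and slot_nominal below 0.014 m and angle between nest_plate's own z axis and vertical below 0.03 rad), for 0.2 s.
2. the carriage is pushed in to its stop (value of joint carriage above 0.157 m), for 0.2 s.
At the end, for the whole second after the job is handed in: The plate lies still and level on the carriage's top (underside within 2.5 mm of it, tilt under 0.03 rad) over both pins, round hole at the knob end (each hole within 14 mm of its nominal place), and the carriage is within 3 mm of its stop under the head (all of step 1 and value of joint carriage above 0.157 m and linear speed of nest_plate below 0.01 m/s); the robot touches nothing.
It fails at once if the plate is forced against the carriage or its pins with more than 45 N (contact force between nest_plate and slide_base above 45 N).
It fails at once if the coding head is touched (contact force between coder_head and anything else above 1.5 N).
It fails at once if a bystander is moved by more than 20 mm (distance of any of toy_a, toy_b, toy_c, gift_carton, tape_roll, scanner, tape_dispenser from where it was at the start of the episode above 0.02 m).
It also fails if it takes over 64 s, if anything falls off the work surface, if the arm or the gripper's body presses on something with over 40 N, if the wrist force passes 120 N, or if a joint passes its speed limit or range.

### The arm

A 6-joint arm with a two-finger parallel gripper is mounted at the origin on the work surface. World frame = base frame: x ahead of the robot, y to its left, z up, the work surface at z = 0. Lengths are in m, angles in rad, forces in N, time in s.
With the tool pointing down it reaches from about 0.25 to 0.775 m from the base axis. Payload 4 kg.
Tool frame: the origin (TCP) lies at the very end of the fingers, on their centre line; the grasp point (between the pads) lies 19 mm behind it; z points along the fingers, y is the direction in which the jaws open and shut (so a half turn about z gives the same grasp; the last joint's range is limited). The gripper opens to 94 mm and grips with 3 to 60 N. Pads are 16 mm wide; open, the fingers measure 119 mm over their backs; the gripper's body (75 mm by 177 mm) begins 78 mm behind the grasp point.
Start: joints at [1.234, 0.087, 1.371, -0, 1.684, -0.103], TCP at [0.127, 0.535, 0.175] pointing down, gripper open.
Joint ranges: [-3.1, 3.1], [-0.76, 2.03], [0.27, 2.55], [-1.08, 4.22], [0.17, 2.65], [-2.57, 2.57]. Speed limits (rad/s): [2.79, 2.79, 3.14, 3.14, 3.14, 3.14].

### API

Orientations are given as [roll, pitch, yaw] about the fixed x, y, z axes, in that order (R = Rz(yaw) Ry(pitch) Rx(roll)).
In Python, from bench import robot, snapshot, models gives the robot as it stands.
- The arm moves only by the tool arm_command, never from a script. Its argument "commands" is text: rows parted by semicolons, each of 7 numbers parted by spaces: the shift along the tool's x, y, z in mm, then the turn, a rotation vector about the tool's x, y, z in degrees, then the opening, from 0 (shut) to 1 (fully open). In form: tx ty tz rx ry rz hand; .... A call has 1 to 12 rows; each row shifts and turns the pose as measured when the row begins, along the tool's axes as they then stand; what a row does not reach is not made up. A row lasts 1/8 s, in which the tool goes at most 62.5 mm and 10.7 degrees, less where a joint would pass 70% of its speed; a pose out of reach is approached as far as the arm can. A call is refused whole if a number of a shift passes 62.5 or a number of a turn 10.7, either way. A call with a gripper value outside its range is refused whole. The fingers move at their own pace and stop on an object; the grip force is fixed at half the most. Time passes only in rows, so rows that do not move let the fingers close. It gives the time, the measured TCP pose, the force and the opening at its end, in the units of the state.
- robot.get_obs(): the state, without advancing time (a new reading comes with each control period).
- snapshot(name): name is "scene" or "top" or "wrist"; returns a dict with "img" (420x560x3 uint8, blue, green, red), "camera_matrix" (3x3 intrinsics, pixels), "origin" and "rotation" of the camera in the world. Camera axes: x right, y down, z forward; pixel columns grow to the right and rows downward; lengths in m; the calibration is good to about 2 mm. A picture is of the moment at which its call begins. There is no depth.
- robot.close_job(): hands the job in, once; it reports no verdict.
Trained networks look in a picture, given as the dict that the camera call returned (one of the last four; its "shot" number tells which), for a name from the list of things; names that differ only in an ending like _2 or _b are one class to them, and where a whole thing is asked for, a point or a joint stands for the part that bears it (a point fixed in the world has none). Each returns a list of dicts, best first, with "conf" (0 to 1); they miss things now and then, are a little off and sometimes report something else, mostly with a low value. They report only what shows in the picture. A call takes as long as a camera call.
- models.spot_in(query, picture): "bbox" ([left, top, width, height] as shares, 0 to 1, of the picture: columns of its width, rows of its height, round what is visible of it).
- models.tip_of(query, picture): "centre" ([column, row] as shares, 0 to 1, of the picture: columns of its width, rows of its height: a listed point, or the origin of a listed thing).
The state is a dict: "time": time; "joint_positions": joint angles; "qvel": joint speeds; "joint_torque": joint torques, N m; "tool_pos": TCP position; "ee_rot": TCP orientation; "wrist_force": force on the tool from outside, world axes, zero at the start; "wrist_torque": the same for the moment, N m; "width": finger opening in m.
Only numpy, scipy, OpenCV 4.12 (cv2) and the standard library are available. Lean on these libraries where they do the work, as an engineer would, in place of code of your own. Each camera call takes 0.05 s, during which the arm holds its last target. There are 200 camera calls.

## Working session

There is one attempt and no reset: what is moved stays moved. The work goes in short steps, Python scripts to look and compute and a tool call to move; the robot and the scene stay as the last step left them, time stands still between calls to the robot, and variables do not carry over. Pictures are saved under pics/ and viewed, about 8 in all and at most 12, crops included, and the job is handed in when it is done.

Besides the shell and the picture viewer there is one more tool, called as a command line: name --argument value ..., lists and objects as JSON in quotes. arm_command: Moves the arm, as the interface text tells. Its arguments: {"type":"object","properties":{"commands":{"type":"string"}},"required":["commands"]}

```bash
mkdir -p pics; cat > h.py <<'E'
import numpy as np, cv2
from bench import robot, snapshot, models
def ray(s,u,v):
    d=s["rotation"]@np.linalg.inv(s["camera_matrix"])@np.array([u,v,1.]); return np.array(s["origin"]),d
def at_z(s,u,v,z):
    o,d=ray(s,u,v); return o+d*(z-o[2])/d[2]
def proj(s,p):
    c=np.array(s["rotation"]).T@(np.array(p)-s["origin"]); q=s["camera_matrix"]@c; return q[:2]/q[2]
def tip(s,q,z,n=2):
    for r in models.tip_of(q,s)[:n]:
        u,v=r["centre"][0]*560,r["centre"][1]*420
        print(q,round(r["conf"],2),(round(u,1),round(v,1)),at_z(s,u,v,z).round(4))
E
python3 - <<'E'
from h import *
a=snapshot("top");b=snapshot("scene")
cv2.imwrite("pics/top.png",a["img"]);cv2.imwrite("pics/scene.png",b["img"])
for s in(a,b):
    print(np.array(s["origin"]).round(3))
    for q,z in [("nest_plate",0),("plate_handle",.034),("round_hole",.0),("slot",.0),("slide_base",0),("carriage_top",.046),("round_hole_nominal",.046),("slot_nominal",.046),("push_knob",.065)]: tip(s,q,z)
o=robot.get_obs();print(o["time"],o["tool_pos"],o["ee_rot"],o["width"])
E
```

```text
[ 0.455 -0.105  1.228]Traceback (most recent call last):
  File "<stdin>", line 6, in <module>
  File "h.py", line 12, in tip
    print(q,round(r["conf"],2),(round(u,1),round(v,1)),at_z(s,u,v,z).round(4))
                                                       ~~~~^^^^^^^^^
  File "h.py", line 6, in at_z
    o,d=ray(s,u,v); return o+d*(z-o[2])/d[2]
                                        ~^^^
IndexError: invalid index to scalar variable.
```

View pics/top.png

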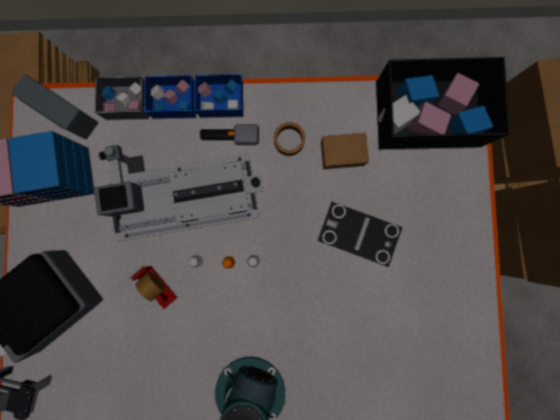

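View pics/scene.png

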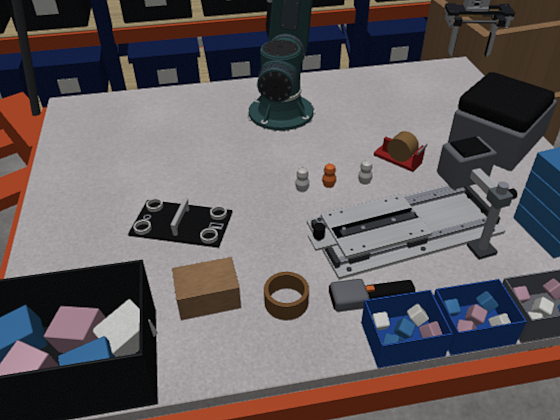

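The top view shows the robot at the bottom. The slide is at upper left, with its knob at (257,184) and the head at (117,200). The plate is at about (360,233), with its handle along the short side. My `rotation` handling failed because it is probably rpy, so I'll fix that.

```bash
cat > h.py <<'E'
import numpy as np, cv2
from scipy.spatial.transform import Rotation as Ro
from bench import robot, snapshot as _s, models
def snapshot(n):
    s=_s(n); return s
def RR(s):
    r=np.array(s["rotation"],float); return r if r.shape==(3,3) else Ro.from_euler("xyz",r).as_matrix()
def at_z(s,u,v,z):
    o=np.array(s["origin"]); d=RR(s)@np.linalg.inv(s["camera_matrix"])@np.array([u,v,1.]); return o+d*(z-o[2])/d[2]
def proj(s,p):
    q=np.array(s["camera_matrix"])@(RR(s).T@(np.array(p)-s["origin"])); return q[:2]/q[2]
def tip(s,q,z,n=2):
    for r in models.tip_of(q,s)[:n]:
        u,v=r["centre"][0]*560,r["centre"][1]*420
        print(q,round(r["conf"],2),(round(u,1),round(v,1)),at_z(s,u,v,z).round(4))
E
python3 - <<'E'
from h import *
a=snapshot("top");b=snapshot("scene")
print(a["rotation"])
for s in(a,b):
    print(np.array(s["origin"]).round(3))
    for q,z in [("nest_plate",0),("plate_handle",.034),("round_hole",.0),("slot",.0),("slide_base",0),("carriage_top",.046),("round_hole_nominal",.046),("slot_nominal",.046),("push_knob",.065)]: tip(s,q,z)
o=robot.get_obs();print(o["time"],o["tool_pos"],o["ee_rot"],o["width"])
E
```

```text
[-3.05342047  0.01475069 -1.58867794]
[ 0.455 -0.105  1.228]
nest_plate 0.81 (359.6, 232.8) [ 0.4682 -0.3434  0.    ]
plate_handle 0.84 (356.1, 236.2) [ 0.458  -0.3261  0.034 ]
round_hole 0.85 (383.5, 244.2) [ 0.4322 -0.4151  0.    ]
slot 0.76 (329.7, 220.4) [ 0.508  -0.2529  0.    ]
slide_base 0.9 (183.4, 196.0) [0.5924 0.1997 0.    ]
carriage_top 0.55 (209.6, 189.5) [0.6054 0.1095 0.046 ]
round_hole_nominal 0.61 (236.8, 186.0) [0.6143 0.0276 0.046 ]
round_hole_nominal 0.51 (253.2, 181.3) [ 0.6276 -0.0217  0.046 ]
slot_nominal 0.88 (176.2, 193.2) [0.5962 0.2101 0.046 ]
slot_nominal 0.61 (252.6, 184.0) [ 0.6195 -0.0199  0.046 ]
push_knob 0.74 (254.6, 184.0) [ 0.6167 -0.0271  0.065 ]
[ 1.492 -0.273  0.934]
nest_plate 0.85 (179.4, 224.1) [ 0.4661 -0.3456  0.    ]
nest_plate 0.49 (404.9, 227.9) [0.5883 0.202  0.    ]
plate_handle 0.88 (182.2, 211.0) [ 0.457  -0.3338  0.034 ]
round_hole 0.81 (146.8, 216.4) [ 0.421 -0.426  0.   ]
round_hole 0.62 (367.0, 298.5) [ 0.7831  0.0435 -0.    ]
slot 0.81 (215.3, 230.2) [ 0.5056 -0.2593  0.    ]
slot 0.37 (210.1, 300.1) [ 0.7221 -0.2918  0.    ]
slide_base 0.78 (405.5, 228.2) [0.5896 0.2031 0.    ]
carriage_top 0.76 (375.4, 222.3) [0.601  0.1169 0.046 ]
carriage_top 0.47 (366.5, 299.8) [0.821  0.0259 0.046 ]
round_hole_nominal 0.75 (341.9, 230.3) [0.612  0.0314 0.046 ]
slot_nominal 0.85 (412.0, 214.2) [0.5906 0.2123 0.046 ]
slot_nominal 0.41 (181.8, 213.8) [ 0.4807 -0.3346  0.046 ]
push_knob 0.61 (146.7, 215.6) [ 0.4926 -0.4155  0.065 ]
push_knob 0.55 (321.5, 230.0) [ 0.6208 -0.0207  0.065 ]
1.15 [0.12743894 0.5350526  0.17481938] [3.14148223e+00 4.83495997e-05 2.90778608e+00] 0.09370821148666207
```

```bash
cat >> h.py <<'E'
def plan(target,yaw_deg,n):
    "print rows from the present pose to target (world), tool down, yaw in degrees"
    o=robot.get_obs();p=np.array(o["tool_pos"]);R=Ro.from_euler("xyz",o["ee_rot"])
    T=Ro.from_euler("xyz",[np.pi,0,np.radians(yaw_deg)]);rv=(R.inv()*T).as_rotvec()
    for i in range(n):
        Ri=R*Ro.from_rotvec(rv*i/n)
        print(Ri.inv().apply((np.array(target)-p)/n*1000).round(1),np.degrees(rv/n).round(2))
E
python3 -c "
from h import *
plan([.458,-.33,.2],154.7,16)"
```

```text
[-32.6 -47.8  -1.6] [0.   0.   0.74]
[-33.2 -47.4  -1.6] [0.   0.   0.74]
[-33.9 -46.9  -1.6] [0.   0.   0.74]
[-34.5 -46.5  -1.6] [0.   0.   0.74]
[-35.1 -46.   -1.6] [0.   0.   0.74]
[-35.7 -45.6  -1.6] [0.   0.   0.74]
[-36.2 -45.1  -1.6] [0.   0.   0.74]
[-36.8 -44.6  -1.6] [0.   0.   0.74]
[-37.4 -44.2  -1.6] [0.   0.   0.74]
[-38.  -43.7  -1.6] [0.   0.   0.74]
[-38.5 -43.2  -1.6] [0.   0.   0.74]
[-39.1 -42.7  -1.6] [0.   0.   0.74]
[-39.6 -42.2  -1.6] [0.   0.   0.74]
[-40.2 -41.6  -1.6] [0.   0.   0.74]
[-40.7 -41.1  -1.6] [0.   0.   0.74]
[-41.3 -40.6  -1.6] [0.   0.   0.74]
```

arm_command --commands "-33 -48 -2 0 0 0.7 1; -33 -47 -2 0 0 0.7 1; -34 -47 -2 0 0 0.7 1; -34 -46 -2 0 0 0.7 1; -35 -46 -2 0 0 0.7 1; -36 -46 -2 0 0 0.7 1; -36 -45 -2 0 0 0.7 1; -37 -45 -2 0 0 0.7 1; -37 -44 -2 0 0 0.7 1; -38 -44 -2 0 0 0.7 1; -38 -43 -2 0 0 0.7 1; -39 -43 -2 0 0 0.7 1"

```text
time: 2.65
tool_pos: [0.3839, -0.1292, 0.2025]
ee_rot: [3.137, 0.015, 2.765]
wrist_force: [0.1, 1.1, -0.3]
width: 0.0938
```

```bash
python3 -c "
from h import *
print(robot.get_obs()['tool_pos'])
plan([.458,-.33,.2],154.7,5)"
```

```text
[ 0.38385289 -0.12917315  0.20251506]
[-28.6 -31.9   0.8] [0.06 0.17 0.74]
[-29.  -31.5   0.7] [0.06 0.17 0.74]
[-29.4 -31.1   0.7] [0.06 0.17 0.74]
[-29.8 -30.8   0.6] [0.06 0.17 0.74]
[-30.2 -30.4   0.6] [0.06 0.17 0.74]
```

arm_command --commands "-29 -32 1 0 0.2 0.8 1; -29 -32 1 0 0.2 0.8 1; -29 -31 1 0 0.2 0.8 1; -30 -31 1 0 0.2 0.7 1; -30 -30 1 0 0.2 0.7 1; 0 0 0 0 0 0 1"

```text
time: 3.4
tool_pos: [0.4587, -0.3419, 0.1967]
ee_rot: [3.136, -0.004, 2.689]
wrist_force: [0.3, 1.0, 0.1]
width: 0.0937
```

```bash
python3 -c "
from h import *
s=snapshot('wrist');cv2.imwrite('pics/w1.png',s['img'])
print(s['origin'],np.degrees(s['rotation']))
for q,z in [('nest_plate',0),('plate_handle',.034),('round_hole',.0),('slot',.0)]: tip(s,q,z)
"
```

```text
[ 0.38414194 -0.30616215  0.40713686] [163.65659496  -0.41935894  64.09899676]
nest_plate 0.86 (290.4, 183.0) [ 0.4618 -0.3369  0.    ]
plate_handle 0.56 (288.4, 194.5) [ 0.4671 -0.3428  0.034 ]
round_hole 0.74 (221.3, 190.0) [ 0.43   -0.4236  0.    ]
slot 0.72 (355.6, 178.0) [ 0.4934 -0.2566  0.    ]
```

View pics/w1.png

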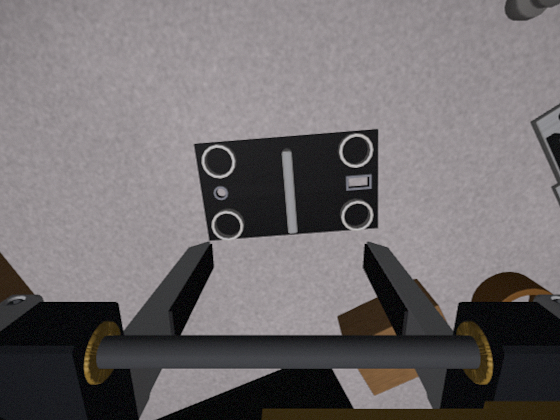

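The wrist view shows the whole plate: round hole at (221,192), slot at (358,182), handle from (288,152) to (292,232). The round hole is at the left, on the world −y side. I'll get the pose from the plate's outline.

```bash
cat >> h.py <<'E'
def outline(s,seed,z,thr=45):
    "world rectangle of the dark plate's outline around the seed pixel, at height z"
    m=(s["img"].max(2)<thr).astype(np.uint8); m=cv2.morphologyEx(m,cv2.MORPH_OPEN,np.ones((3,3)))
    n,l=cv2.connectedComponents(m); m=(l==l[seed[1],seed[0]]).astype(np.uint8)
    c=max(cv2.findContours(m,0,2)[0],key=len)[:,0]; h=cv2.convexHull(c)[:,0]
    w=np.array([at_z(s,u,v,z)[:2] for u,v in h],np.float32)
    return cv2.minAreaRect(w*1000), h.min(0),h.max(0)
E
python3 -c "
from h import *
s=snapshot('wrist')
print(s['img'][160,250],s['img'][120,250])
print(outline(s,(250,180),.008))
for u,v in [(221,192),(358,182)]: print(at_z(s,u,v,.008))
for u,v in [(288,152),(292,232)]: print(at_z(s,u,v,.044))
t=snapshot('top');print(outline(t,(345,235),.008))
"
```

```text
[36 34 35] [159 155 160]
(((464.2570495605469, -340.06109619140625), (228.2738037109375, 128.7984161376953), 68.54186248779297), array([194, 131], dtype=int32), array([374, 238], dtype=int32))
[ 0.43246406 -0.42111885  0.008     ]
[ 0.49848015 -0.25361274  0.008     ]
[ 0.42019181 -0.31774194  0.044     ]
[ 0.51119202 -0.35597959  0.044     ]
(((182.6044464111328, -163.6790771484375), (356.85986328125, 1084.627197265625), 40.86146926879883), array([136, 193], dtype=int32), array([455, 419], dtype=int32))
```

```bash
python3 -c "
from h import *
plan([.465,-.3385,.08],158.5,3)"
```

```text
[-1.8  0.8 39.8] [ 0.1   0.01 -1.4 ]
[-1.8  0.8 39.8] [ 0.1   0.01 -1.4 ]
[-1.8  0.8 39.8] [ 0.1   0.01 -1.4 ]
```

arm_command --commands "-2 1 40 0.1 0 -1.4 0.5; -2 1 40 0.1 0 -1.4 0.5; -2 1 40 0.1 0 -1.4 0.5; 0 0 0 0 0 0 0.5"

```text
time: 4.25
tool_pos: [0.4671, -0.3364, 0.0806]
ee_rot: [-3.139, 0.008, 2.772]
wrist_force: [-0.1, 0.5, 0.2]
width: 0.0571
```

```bash
python3 -c "
from h import *
s=snapshot('wrist');cv2.imwrite('pics/w2.png',s['img'])
plan([.465,-.3385,.014],158.5,2)"
```

```text
[ 2.  -0.8 34.7] [-0.13  0.36  0.16]
[ 1.8 -0.9 34.7] [-0.13  0.36  0.16]
```

View pics/w2.png

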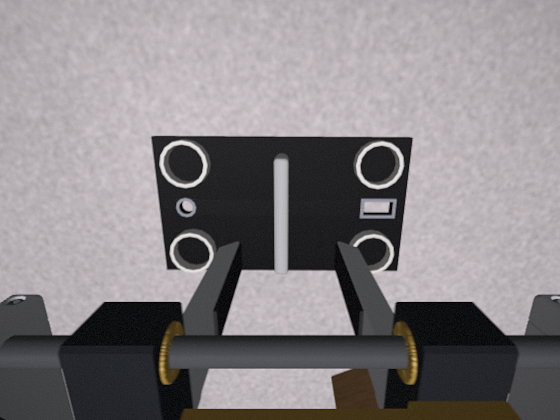

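The plate is square in view. The handle at column 281 lies between the fingertips (about 235 and 345), so I can descend.

arm_command --commands "2 -1 35 -0.1 0.3 0.1 0.5; 2 -1 33 -0.1 0.3 0.1 0.5; 0 0 0 0 0 0 0.5"

```text
time: 4.68
tool_pos: [0.4697, -0.3426, 0.0244]
ee_rot: [-3.135, 0.018, 2.768]
wrist_force: [-0.3, -0.4, 0.2]
width: 0.0471
```

```bash
python3 -c "
from h import *
plan([.465,-.3385,.014],158.7,1)"
```

```text
[ 6.1  2.1 10.3] [-0.38  1.   -0.1 ]
```

arm_command --commands "5 2 8 -0.4 1 -0.1 0.5; 0 0 1 0 0 0 0.5"

```text
time: 4.92
tool_pos: [0.4684, -0.341, 0.0205]
ee_rot: [-3.139, 0.007, 2.77]
wrist_force: [0.3, -1.0, 0.2]
width: 0.0471
```

```bash
python3 -c "
from h import *
plan([.465,-.3385,.0145],158.7,1)"
```

```text
[4.2 1.1 6. ] [-0.14  0.42  0.01]
```

arm_command --commands "4 1 6 -0.1 0.4 0 0.5; 2 0 2 0 0.2 0 0.5; 0 0 0 0 0 0 0.5; 0 0 0 0 0 0 0; 0 0 0 0 0 0 0; 0 0 0 0 0 0 0; 0 0 0 0 0 0 0"

```text
time: 5.8
tool_pos: [0.4641, -0.3387, 0.0144]
ee_rot: [-3.14, -0.0, 2.77]
wrist_force: [0.3, 0.5, 1.1]
width: 0.01
```

arm_command --commands "0 0 -10 0 0 0 0; 0 0 -30 0 0 0 0; 0 0 -40 0 0 0 0; 0 0 -40 0 0 0 0; 0 0 -30 0 0 0 0; 0 0 0 0 0 0 0"

```text
time: 6.55
tool_pos: [0.4644, -0.3386, 0.172]
ee_rot: [-3.139, 0.002, 2.77]
wrist_force: [-1.1, -0.3, -0.4]
width: 0.0012
```

```bash
python3 -c "
from h import *
o=robot.get_obs();print(o['width'],o['wrist_force'],o['wrist_torque'])
s=snapshot('wrist')
S=snapshot('scene');t=snapshot('top')
cv2.imwrite('pics/w3.png',np.hstack([cv2.resize(s['img'],(400,300)),cv2.resize(S['img'],(400,300))]))
z=o['tool_pos'][2]-.0144
for q,zz in [('nest_plate',z),('plate_handle',z+.034),('round_hole',z),('slot',z)]: tip(s,q,zz,1)
for im in (t,S):
  for q,zz in [('carriage_top',.046),('round_hole_nominal',.046),('slot_nominal',.046),('push_knob',.065),('slide_base',0)]: tip(im,q,zz,1)
cv2.imwrite('pics/t3.png',cv2.resize(t['img'][140:250,80:280],(800,440),interpolation=cv2.INTER_CUBIC))
"
```

```text
0.0012148160308325107 [-1.08459171 -0.25691306 -0.40811305] [-0.06459396 -0.00701174 -0.00365491]
nest_plate 0.76 (287.3, 183.1) [ 0.4306 -0.3248  0.1576]
plate_handle 0.84 (284.6, 196.7) [ 0.4314 -0.3268  0.1916]
round_hole 0.69 (215.8, 182.8) [ 0.4114 -0.3733  0.1576]
slot 0.57 (355.6, 186.7) [ 0.4512 -0.2791  0.1576]
carriage_top 0.85 (208.4, 191.2) [0.6004 0.1132 0.046 ]
round_hole_nominal 0.59 (234.4, 186.7) [0.6124 0.0348 0.046 ]
slot_nominal 0.77 (177.1, 194.7) [0.5916 0.2074 0.046 ]
push_knob 0.83 (252.8, 185.6) [ 0.6121 -0.0217  0.065 ]
slide_base 0.91 (183.4, 192.1) [0.6047 0.1997 0.    ]
carriage_top 0.9 (374.9, 222.5) [0.6014 0.1155 0.046 ]
round_hole_nominal 0.69 (343.0, 230.6) [0.6134 0.0337 0.046 ]
slot_nominal 0.58 (407.7, 215.9) [0.5943 0.1999 0.046 ]
push_knob 0.61 (321.9, 231.9) [ 0.627  -0.0213  0.065 ]
slide_base 0.83 (403.1, 227.6) [0.5864 0.198  0.    ]
```

View pics/w3.png

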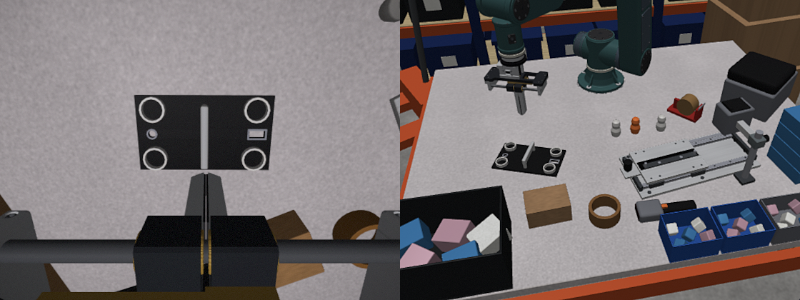

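View pics/t3.png

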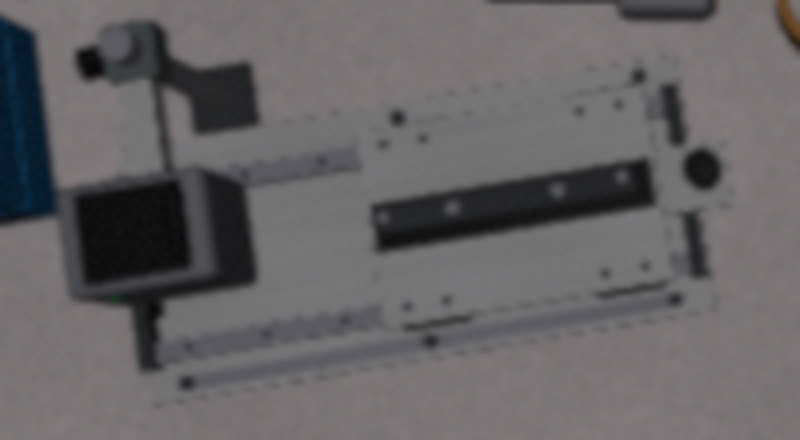

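The gripper is empty: the jaws shut to about 0 and the plate is still on the bench. I'll check where the plate is now, and where the TCP projects compared with the seen fingertip at about (290,245) in full pixels.

```bash
python3 -c "
from h import *
o=robot.get_obs();print(o['time'],o['tool_pos'])
s=snapshot('wrist');print(s['origin'],np.degrees(s['rotation']),s['camera_matrix'])
print('tcp px',proj(s,o['tool_pos']))
print(outline(s,(250,180),.008))
for q,zz in [('nest_plate',0),('plate_handle',.034),('round_hole',0),('slot',0)]: tip(s,q,zz,1)
S=snapshot('scene');print('tcp scene px',proj(S,o['tool_pos']))
for q,zz in [('nest_plate',0),('plate_handle',.034),('round_hole',0),('slot',0)]: tip(S,q,zz,1)
c=np.array([.4645,-.339]);a=np.radians(-21.5);ux=np.array([np.cos(a),np.sin(a)]);uy=np.array([-ux[1],ux[0]])
im=S['img'].copy()
for dx in(-65,65):
  for dy in(-115,115):
    p=proj(S,[*(c+ux*dx/1e3+uy*dy/1e3),.008]);cv2.circle(im,tuple(int(i) for i in p),1,(0,0,255),-1)
p=proj(S,o['tool_pos']);cv2.circle(im,tuple(int(i) for i in p),2,(0,255,0),-1)
A=cv2.resize(im[80:260,90:270],(480,480));W=s['img'].copy();p=proj(s,o['tool_pos']);cv2.circle(W,tuple(int(i) for i in p),2,(0,255,0),-1)
B=W[100:420,130:440];B=cv2.resize(B,(310,320));B=cv2.copyMakeBorder(B,0,160,0,0,0)
cv2.imwrite('pics/w4.png',np.hstack([A,B]))
"
```

```text
7.4 [ 0.46294373 -0.33732001  0.16809987]
[ 0.38651085 -0.30662364  0.37867712] [ 1.63729218e+02 -6.64010347e-02  6.87230236e+01] [[312.88726542   0.         287.91871064]
 [  0.         312.88726542 209.20675969]
 [  0.           0.           1.        ]]
tcp px [286.37337811 237.08181139]
(((464.1911315917969, -340.15753173828125), (228.43247985839844, 128.91683959960938), 68.53916931152344), array([187, 136], dtype=int32), array([383, 240], dtype=int32))
nest_plate 0.82 (288.1, 187.6) [ 0.4638 -0.336   0.    ]
plate_handle 0.94 (285.6, 198.5) [ 0.4676 -0.3406  0.034 ]
round_hole 0.57 (212.5, 186.3) [ 0.4284 -0.4223  0.    ]
slot 0.85 (356.7, 188.9) [ 0.4962 -0.2575  0.    ]
tcp scene px [173.39552656 169.65173331]
nest_plate 0.78 (179.9, 223.3) [ 0.4634 -0.3442  0.    ]
plate_handle 0.57 (181.3, 215.6) [ 0.4735 -0.3369  0.034 ]
round_hole 0.73 (145.0, 213.7) [ 0.4097 -0.4305  0.    ]
slot 0.61 (217.7, 228.8) [ 0.5017 -0.2531  0.    ]
```

View pics/w4.png

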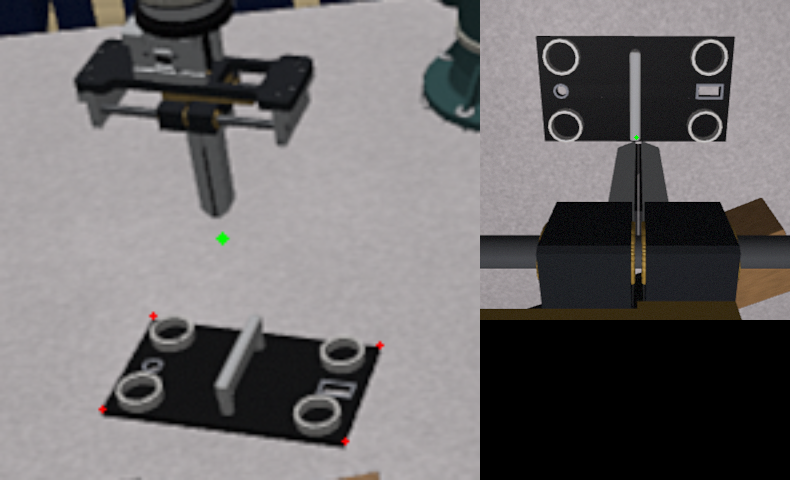

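```bash
python3 -c "
from h import *
o=robot.get_obs();p=np.array(o['tool_pos']);print(o['time'],p,o['ee_rot'],o['joint_positions'])
s=snapshot('wrist');S=snapshot('scene')
for dz in range(0,61,10): print(dz,proj(s,p+[0,0,dz/1e3]).round(1),proj(S,p+[0,0,dz/1e3]).round(1))
W=cv2.resize(s['img'][220:270,260:320],(480,400),interpolation=0);Q=cv2.resize(S['img'][140:180,155:190],(320,366),interpolation=0);Q=cv2.copyMakeBorder(Q,0,34,0,0,0)
cv2.imwrite('pics/w5.png',np.hstack([W,Q]))
"
```

```text
7.9 [ 0.46292001 -0.33730673  0.16804666] [-3.14153188 -0.00502544  2.76997218] [-7.27465972e-01  1.43502037e-01  1.32198935e+00 -1.81873026e-03
  1.68079053e+00 -1.92683738e+00]
0 [286.4 237.1] [173.4 169.7]
10 [286.3 242.4] [172.8 166.2]
20 [286.3 248.2] [172.2 162.7]
30 [286.2 254.6] [171.6 159.2]
40 [286.1 261.6] [170.9 155.6]
50 [286.  269.4] [170.3 152. ]
60 [286. 278.] [169.7 148.3]
```

View pics/w5.png

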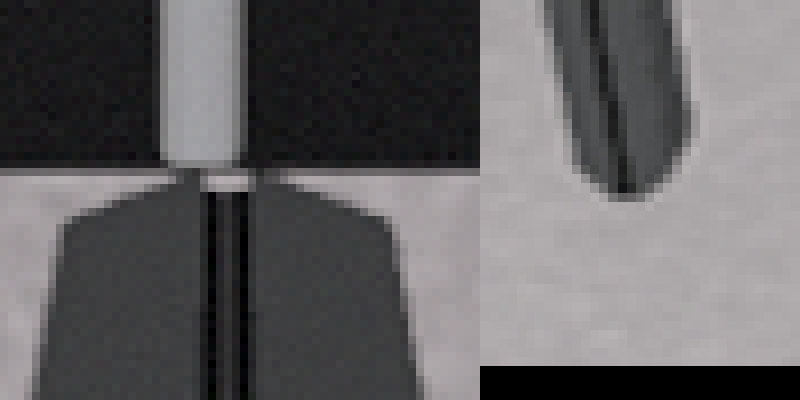

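```bash
python3 -c "
from h import *
from scipy.optimize import least_squares as L
o=robot.get_obs();p=np.array(o['tool_pos'])
s=snapshot('wrist');S=snapshot('scene');t=snapshot('top')
f=lambda x:np.r_[proj(s,x)-[288,243.5],proj(S,x)-[170.9,161]]
r=L(f,p);print(p,r.x,r.fun, proj(t,r.x),proj(t,p))
T=cv2.resize(t['img'][200:270,320:400],(640,560),interpolation=cv2.INTER_CUBIC)
cv2.imwrite('pics/w6.png',T)
print(models.spot_in('nest_plate',t)[:1])
"
```

```text
[ 0.46289621 -0.33727985  0.16803937] [ 0.4594634  -0.33511999  0.19004526] [-0.56068812  0.20896183  2.07141361 -0.00481699] [370.7577515  235.22196738] [369.67648703 233.97449551]
[{'bbox': [0.5734, 0.4795, 0.1291, 0.1569], 'conf': 0.63}]
```

Two-camera triangulation puts the real fingertips about 22 mm above the reported TCP, so the jaws probably closed above the handle. I'll go down again with the jaws open, then descend in small steps and watch the force.

```bash
python3 -c "
from h import *
plan([.466,-.3395,.02],158.5,4)"
```

```text
[-1.1 -0.2 37. ] [-0.   -0.07  0.05]
[-1.1 -0.2 37. ] [-0.   -0.07  0.05]
[-1.  -0.2 37. ] [-0.   -0.07  0.05]
[-1.  -0.2 37. ] [-0.   -0.07  0.05]
```

arm_command --commands "0 0 0 0 0 0 0.5; 0 0 0 0 0 0 0.5; -1 0 20 0 0 0 0.5; -1 0 40 0 0 0 0.5; -1 0 40 0 0 0 0.5; 0 0 30 0 0 0 0.5; 0 0 10 0 0 0 0.5; 0 0 0 0 0 0 0.5; 0 0 0 0 0 0 0.5"

```text
time: 9.32
tool_pos: [0.4676, -0.3403, 0.0281]
ee_rot: [-3.139, 0.002, 2.77]
wrist_force: [0.9, -1.1, -0.3]
width: 0.0466
```

```bash
python3 -c "
from h import *
o=robot.get_obs();print(o['tool_pos'],o['width'])
s=snapshot('wrist');S=snapshot('scene')
B=cv2.resize(S['img'][130:250,110:240],(520,480),interpolation=cv2.INTER_CUBIC);A=s['img'][60:300,140:420]
A=cv2.copyMakeBorder(A,0,240,0,0,0)
cv2.imwrite('pics/w7.png',np.hstack([A,B]))
plan([.466,-.3395,.01],158.5,1)"
```

```text
[ 0.46755474 -0.34032918  0.0281469 ] 0.04664152036662788
[ 2.   0.3 18.4] [-0.17  0.16  0.21]
```

View pics/w7.png

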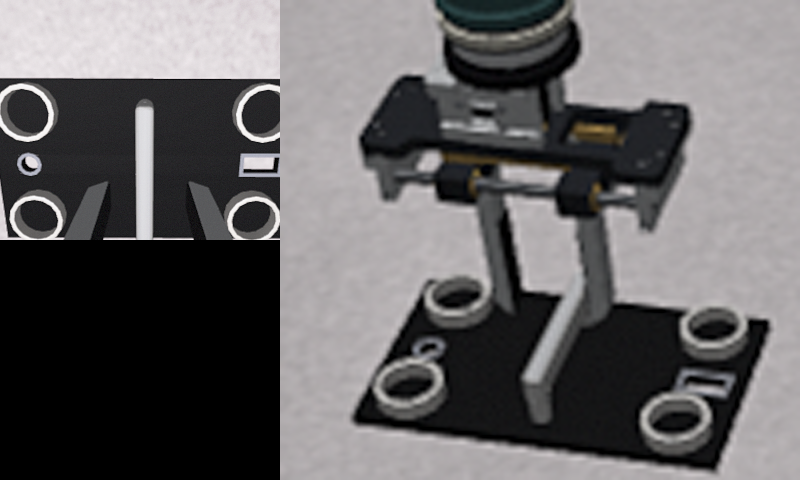

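The fingertips straddle the handle, with their midpoint over its middle but level with its top edge, so the reading really is biased. I'll descend more, stepwise.

arm_command --commands "1 0 10 -0.1 0.1 0.1 0.5; 1 0 10 0 0 0 0.5; 0 0 4 0 0 0 0.5; 0 0 4 0 0 0 0.5; 0 0 0 0 0 0 0.5"

```text
time: 10.05
tool_pos: [0.4663, -0.3402, -0.0003]
ee_rot: [-3.14, 0.003, 2.768]
wrist_force: [1.0, 0.0, 0.5]
width: 0.0469
```

arm_command --commands "0 0 4 0 0 0 0.5; 0 0 3 0 0 0 0.5; 0 0 0 0 0 0 0.5"

```text
time: 10.42
tool_pos: [0.4665, -0.3405, -0.0075]
ee_rot: [-3.14, 0.004, 2.768]
wrist_force: [-0.7, 0.0, 0.2]
width: 0.0472
```

arm_command --commands "0 0 0 0 0 0 0; 0 0 0 0 0 0 0; 0 0 0 0 0 0 0; 0 0 0 0 0 0 0; 0 0 0 0 0 0 0; 0 0 0 0 0 0 0"

```text
time: 11.18
tool_pos: [0.4666, -0.3411, -0.0071]
ee_rot: [-3.139, 0.004, 2.768]
wrist_force: [0.0, -0.5, 0.6]
width: 0.0118
```

Gripped at 11.8 mm. Lifting.

arm_command --commands "0 0 -8 0 0 0 0; 0 0 -25 0 0 0 0; 0 0 -40 0 0 0 0; 0 0 -40 0 0 0 0; 0 0 -20 0 0 0 0; 0 0 0 0 0 0 0; 0 0 0 0 0 0 0"

```text
time: 12.05
tool_pos: [0.4617, -0.3353, 0.1209]
ee_rot: [3.136, -0.015, 2.769]
wrist_force: [0.2, 0.9, -6.8]
width: 0.0116
```

```bash
python3 -c "
from h import *
o=robot.get_obs();p=np.array(o['tool_pos']);print(p,o['width'],o['wrist_force'],o['wrist_torque'])
s=snapshot('wrist')
z=p[2]+.0071
print(outline(s,(250,220),z+.008))
for q,zz in [('nest_plate',z),('plate_handle',z+.034),('round_hole',z),('slot',z)]: tip(s,q,zz,1)
"
```

```text
[ 0.46166525 -0.33528146  0.12090695] 0.011628065186108963 [ 0.16499346  0.90983599 -6.7793395 ] [-0.05938356 -0.0068886  -0.01513943]
(((462.6171875, -338.47247314453125), (448.2868347167969, 295.6950378417969), 68.1988754272461), array([0, 0], dtype=int32), array([559, 419], dtype=int32))
nest_plate 0.87 (285.9, 236.0) [ 0.4583 -0.3343  0.128 ]
plate_handle 0.83 (288.2, 260.0) [ 0.4609 -0.3339  0.162 ]
round_hole 0.71 (159.0, 237.7) [ 0.4272 -0.4167  0.128 ]
```

```bash
python3 -c "
from h import *
t=snapshot('top')
for z in(.06,):
  a=at_z(t,175.75,194.25,z);b=at_z(t,235.5,184.5,z);print(a,b,np.linalg.norm(a-b),np.degrees(np.arctan2(*(a-b)[1::-1]))-90)
plan([.695,.085,.15],186.6,11)"
```

```text
[0.5914321  0.20762117 0.06      ] [0.61705383 0.02989906 0.06      ] 0.17955952025300434 8.203659126344064
[-5.8 43.3 -2.5] [ 0.04 -0.06 -2.54]
[-7.7 43.  -2.5] [ 0.04 -0.06 -2.54]
[-9.6 42.7 -2.5] [ 0.04 -0.06 -2.54]
[-11.5  42.2  -2.5] [ 0.04 -0.06 -2.54]
[-13.3  41.6  -2.5] [ 0.04 -0.06 -2.54]
[-15.2  41.   -2.6] [ 0.04 -0.06 -2.54]
[-17.   40.3  -2.6] [ 0.04 -0.06 -2.54]
[-18.7  39.5  -2.6] [ 0.04 -0.06 -2.54]
[-20.5  38.6  -2.6] [ 0.04 -0.06 -2.54]
[-22.2  37.7  -2.6] [ 0.04 -0.06 -2.54]
[-23.8  36.7  -2.6] [ 0.04 -0.06 -2.54]
```

arm_command --commands "-6 43 -5 0 0 -2.6 0; -8 43 -5 0 0 -2.6 0; -10 43 -4 0 0 -2.6 0; -12 42 -3 0 0 -2.6 0; -13 42 -3 0 0 -2.6 0; -15 41 -3 0 0 -2.6 0; -17 40 -2 0 0 -2.6 0; -19 39 -2 0 0 -2.6 0; -21 38 -2 0 0 -2.6 0; -22 37 -2 0 0 -2.6 0; -24 36 -2 0 0 -2.6 0; 0 0 0 0 0 0 0"

```text
time: 13.85
tool_pos: [0.6985, 0.0968, 0.1486]
ee_rot: [3.129, -0.018, -3.002]
wrist_force: [-0.5, -0.0, -5.3]
width: 0.0116
```

```bash
python3 -c "
from h import *
o=robot.get_obs();p=np.array(o['tool_pos']);print(p,o['ee_rot'],o['width'])
plan([.695,.085,.15],188.2,2)
s=snapshot('wrist');cv2.imwrite('pics/w8.png',s['img'])
for q,z in [('carriage_top',.046),('round_hole_nominal',.046),('slot_nominal',.046),('push_knob',.065)]: tip(s,q,z,1)
"
```

```text
[0.69851934 0.0968389  0.14864356] [ 3.12856234 -0.01753887 -3.00218019] 0.01158278832252855
[ 2.6 -5.6 -0.7] [ 0.37 -0.5  -0.11]
[ 2.6 -5.6 -0.7] [ 0.37 -0.5  -0.11]
carriage_top 0.9 (320.5, 105.4) [0.6003 0.117  0.046 ]
round_hole_nominal 0.91 (225.6, 109.2) [0.6163 0.0277 0.046 ]
slot_nominal 0.77 (412.6, 102.9) [0.5857 0.204  0.046 ]
push_knob 0.63 (160.9, 104.9) [ 0.6209 -0.0262  0.065 ]
```

View pics/w8.png

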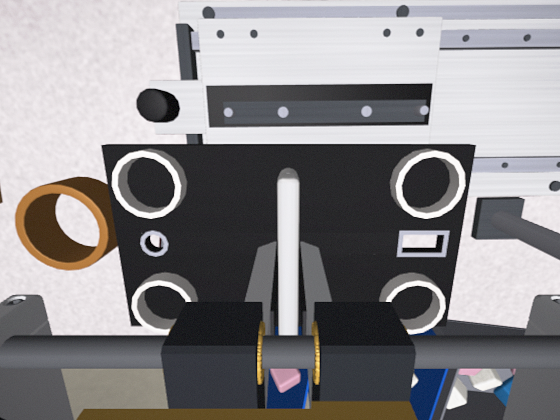

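The carriage shows beyond the held plate. The pins are at (228,112) and (424,110), and the bar's screws at (283,112) and (366,111). The plate's bush is at (154,243) and its slot at (423,243). I'll measure both with this same camera.

```bash
cat > m.py <<'E'
from h import *
def blob(s,u,v,r,thr):
    g=s["img"].max(2)[v-r:v+r+1,u-r:u+r+1]; m=(g>thr).astype(np.uint8)
    n,l,st,c=cv2.connectedComponentsWithStats(m); i=1+np.argmin([np.hypot(*(c[k]-r))-st[k,4]**.5 for k in range(1,n)])
    return c[i]+[u-r,v-r],st[i]
o=robot.get_obs();p=np.array(o['tool_pos']);print(p,o['ee_rot'])
s=snapshot('wrist')
for u,v in [(228,112),(424,110)]:
    c,st=blob(s,u,v,7,130); print(c,st,at_z(s,*c,.060))
zt=p[2]+.0071+.008
for u,v,r in [(154,243,18),(423,243,28)]:
    c,st=blob(s,u,v,r,90); print(c,st,at_z(s,*(np.array([st[0]+u-r+st[2]/2-.5,st[1]+v-r+st[3]/2-.5])),zt))
cv2.imwrite('pics/w9.png',np.hstack([cv2.resize(s['img'][95:130,a:b],(400,350),interpolation=0) for a,b in((210,250),(400,440))]))
E
python3 m.py
```

```text
[0.69762407 0.09188861 0.15018178] [ 3.13045353 -0.01696502 -3.00846566]
[232.43859649 114.1754386 ] [ 8  5  7 10 57] [0.61872388 0.03188348 0.06      ]
[427.65079365 110.93650794] [ 7  4  8  9 63] [0.59187619 0.21028918 0.06      ]
[154.48024948 242.53014553] [  4   5  29  27 481] [0.70803172 0.00381282 0.16528178]
[421.40691489 242.17819149] [   1   15   54   27 1128] [0.68492139 0.18281056 0.16528178]
```

View pics/w9.png

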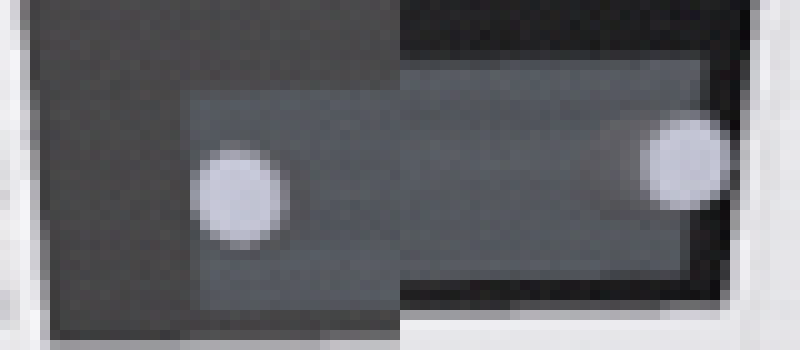

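Pin midpoint is (0.6053, 0.1211) with the bar at yaw 8.5°. The held plate's midpoint is about (−1, +1) mm from the TCP, with near-equal yaw. Moving over the pins and levelling.

```bash
python3 -c "
from h import *
plan([.607,.120,.11],188.7,4)"
```

```text
[21.4  9.9 10.6] [ 0.16 -0.24 -0.27]
[21.4 10.  10.5] [ 0.16 -0.24 -0.27]
[21.4 10.1 10.3] [ 0.16 -0.24 -0.27]
[21.4 10.3 10.2] [ 0.16 -0.24 -0.27]
```

arm_command --commands "21 10 4 0.2 -0.2 -0.3 0; 22 10 8 0.2 -0.3 -0.3 0; 22 10 12 0.2 -0.3 -0.3 0; 21 10 12 0.1 -0.2 -0.2 0; 0 0 0 0 0 0 0; 0 0 0 0 0 0 0"

```text
time: 14.9
tool_pos: [0.6043, 0.1137, 0.1173]
ee_rot: [-3.139, 0.007, -2.999]
wrist_force: [0.1, -0.5, -3.9]
width: 0.0116
```

```bash
python3 -c "
from h import *
o=robot.get_obs();print(o['tool_pos'],o['ee_rot'])
plan([.607,.120,.07],188.7,3)"
```

```text
[0.60430976 0.11369163 0.11730837] [-3.13943267  0.00679232 -2.99906082]
[-1.1  2.  15.8] [-0.04  0.13 -0.18]
[-1.1  2.  15.8] [-0.04  0.13 -0.18]
[-1.2  2.  15.8] [-0.04  0.13 -0.18]
```

arm_command --commands "-1 2 16 0 0.1 -0.2 0; -1 2 16 0 0.1 -0.2 0; -1 2 16 0 0.1 -0.2 0; 0 0 4 0 0 0 0; 0 0 0 0 0 0 0; 0 0 0 0 0 0 0"

```text
time: 15.65
tool_pos: [0.6089, 0.1193, 0.0609]
ee_rot: [-3.139, 0.001, -2.99]
wrist_force: [-0.3, 0.6, -4.4]
width: 0.0114
```

```bash
cat > n.py <<'E'
from m import blob
from h import *
o=robot.get_obs();p=np.array(o['tool_pos']);print(o['time'],p.round(4),np.array(o['ee_rot']).round(4),np.array(o['wrist_force']).round(1))
s=snapshot('wrist');zt=p[2]+.0151
q=[]
for u,v,r in [(154,243,18),(423,243,28)]:
    c,st=blob(s,u,v,r,90); q.append(at_z(s,*(np.array([st[0]+u-r+st[2]/2-.5,st[1]+v-r+st[3]/2-.5])),zt)); print(st,q[-1].round(4))
pr=np.array([.6187,.0319]);ps=np.array([.5919,.2103])
print('round err mm',(q[0][:2]-pr)*1e3,'slot',(q[1][:2]-ps)*1e3)
R=Ro.from_euler('xyz',o['ee_rot'])
for a,b in((q[0],pr),(q[1],ps)): print('tool-frame shift mm',R.inv().apply([*(b-a[:2])*1e3,0]).round(1))
E
sed -i '/^o=robot/,$d' m.py
python3 n.py
```

```text
15.65 [0.6089 0.1193 0.0609] [-3.1391e+00  1.2000e-03 -2.9897e+00] [-0.3  0.6 -4.4]
[  4   5  29  27 429] [0.6213 0.0311 0.076 ]
[   1   15   54   28 1057] [0.5942 0.2095 0.076 ]
round err mm [ 2.5800173  -0.81932349] slot [ 2.25877432 -0.75639711]
tool-frame shift mm [ 2.4  1.2 -0. ]
tool-frame shift mm [ 2.1  1.1 -0. ]
```

arm_command --commands "2.5 1.2 0 0 0 0 0; 0.5 0 0 0 0 0 0; 0 0 0 0 0 0 0"

```text
time: 16.08
tool_pos: [0.6065, 0.1201, 0.0629]
ee_rot: [-3.139, 0.005, -2.99]
wrist_force: [0.7, 0.2, -5.3]
width: 0.0116
```

```bash
python3 n.py
```

```text
16.075 [0.6065 0.1201 0.0629] [-3.139   0.0046 -2.9898] [ 0.7  0.2 -5.3]
[  4   5  29  27 403] [0.6188 0.032  0.078 ]
[   1   15   54   28 1059] [0.5917 0.2104 0.078 ]
round err mm [0.08846259 0.07432639] slot [-0.24082928  0.10246332]
tool-frame shift mm [ 0.1 -0.1 -0. ]
tool-frame shift mm [-0.2 -0.1  0. ]
```

Aligned to about 0.2 mm by this camera. Descending slowly.

arm_command --commands "0 0 4 0 0.1 0 0; 0 0 3 0 0.1 0 0; 0 0 2 0 0 0 0; 0 0 2 0 0 0 0; 0 0 0 0 0 0 0"

```text
time: 16.75
tool_pos: [0.6063, 0.1201, 0.0506]
ee_rot: [-3.139, 0.0, -2.99]
wrist_force: [0.4, -0.2, -5.1]
width: 0.0118
```

```bash
python3 n.py
```

```text
16.75 [0.6063 0.1201 0.0506] [-3.1390e+00  1.0000e-04 -2.9898e+00] [ 0.4 -0.2 -5.1]
[  4   5  29  27 433] [0.6187 0.0319 0.0657]
[   1   15   54   28 1087] [0.5916 0.2103 0.0657]
round err mm [ 0.01880914 -0.01644178] slot [-0.29248568  0.02881352]
tool-frame shift mm [ 0.  0. -0.]
tool-frame shift mm [-0.3 -0.1  0. ]
```

arm_command --commands "0 0 2 0 0 0 0; 0 0 2 0 0 0 0; 0 0 1 0 0 0 0; 0 0 0 0 0 0 0"

```text
time: 17.3
tool_pos: [0.6066, 0.1201, 0.0457]
ee_rot: [-3.139, 0.001, -2.99]
wrist_force: [-0.2, -0.3, -5.9]
width: 0.0116
```

arm_command --commands "0 0 2 0 0 0 0; 0 0 2 0 0 0 0; 0 0 1 0 0 0 0; 0 0 0 0 0 0 0"

```text
time: 17.8
tool_pos: [0.6066, 0.1201, 0.0403]
ee_rot: [-3.139, 0.001, -2.99]
wrist_force: [0.3, 0.3, -5.4]
width: 0.0116
```

arm_command --commands "0 0 1 0 0 0 0; 0 0 0.5 0 0 0 0; 0 0 0 0 0 0 0"

```text
time: 18.18
tool_pos: [0.6069, 0.1202, 0.0396]
ee_rot: [-3.139, 0.002, -2.99]
wrist_force: [-0.4, -0.2, -3.6]
width: 0.0117
```

The load is transferring to the carriage at the expected height, so the plate is seated. I'll release, rise, and check.

arm_command --commands "0 0 0 0 0 0 0.5; 0 0 0 0 0 0 0.5; 0 0 0 0 0 0 0.5; 0 0 0 0 0 0 0.5; 0 0 -30 0 0 0 0.5; 0 0 -50 0 0 0 0.5; 0 0 -40 0 0 0 0; 0 0 0 0 0 0 0; 0 0 0 0 0 0 0"

```text
time: 19.3
tool_pos: [0.6079, 0.1205, 0.1652]
ee_rot: [-3.139, 0.007, -2.99]
wrist_force: [0.3, -0.7, -0.4]
width: 0.0203
```

```bash
python3 -c "
from h import *
o=robot.get_obs();print(o['time'],o['tool_pos'],o['ee_rot'],o['wrist_force'],o['width'])
s=snapshot('wrist');t=snapshot('top')
cv2.imwrite('pics/w10.png',s['img'])
tip(s,'push_knob',.065);tip(t,'push_knob',.065,1)
for q in ('round_hole','slot','nest_plate'):tip(s,q,.046,1)
"
```

```text
19.3 [0.60789166 0.12050113 0.16515657] [-3.1386097   0.00718483 -2.98976771] [ 0.33873074 -0.72779005 -0.40032105] 0.020328386426002064
push_knob 0.94 (140.7, 193.9) [ 0.6246 -0.0282  0.065 ]
push_knob 0.64 (254.0, 182.4) [ 0.6215 -0.0255  0.065 ]
round_hole 0.77 (202.9, 192.8) [0.6192 0.0299 0.046 ]
slot 0.62 (372.4, 191.4) [0.5899 0.2107 0.046 ]
nest_plate 0.87 (286.0, 190.3) [0.6028 0.1184 0.046 ]
```

View pics/w10.png

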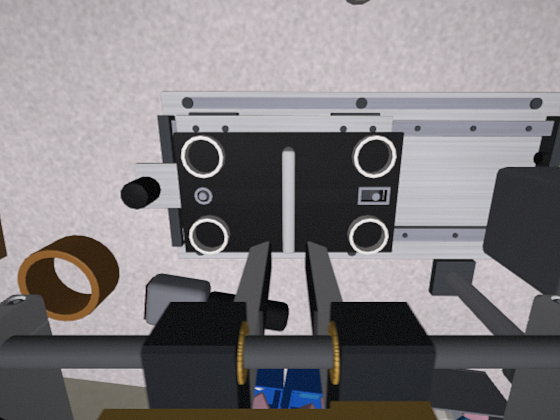

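The pins show inside the bush at (203,196) and at the right of the slot at (375,196), and the plate is square on the carriage. The knob is at about (0.623, −0.027). I'll go behind it with shut fingers.

```bash
python3 -c "
from h import *
plan([.6295,-.072,.12],188.6,4)"
```

```text
[  2.  -48.3  11.4] [-0.04  0.1   0.02]
[  2.  -48.4  11.4] [-0.04  0.1   0.02]
[  1.9 -48.4  11.4] [-0.04  0.1   0.02]
[  1.9 -48.4  11.3] [-0.04  0.1   0.02]
```

arm_command --commands "2 -48 0 0 0.1 0 0; 2 -49 0 0 0.1 0 0; 2 -49 0 0 0.1 0 0; 2 -48 0 0 0.1 0 0; 0 0 0 0 0 0 0; 0 0 0 0 0 0 0"

```text
time: 20.4
tool_pos: [0.6292, -0.0762, 0.1619]
ee_rot: [-3.141, -0.005, -2.987]
wrist_force: [-0.1, -0.4, 0.8]
width: 0.0004
```

```bash
python3 -c "
from h import *
o=robot.get_obs();print(o['tool_pos'],o['ee_rot'],o['width'])
s=snapshot('wrist');tip(s,'push_knob',.065)
plan([.6295,-.072,.03],188.6,4)"
```

```text
[ 0.62919428 -0.07623641  0.16189603] [-3.14111107 -0.00496126 -2.98678598] 0.0003824550504734211
push_knob 0.77 (337.6, 202.3) [ 0.6219 -0.0251  0.065 ]
[-0.4  0.9 33. ] [-0.01 -0.07  0.09]
[-0.3  0.9 33. ] [-0.01 -0.07  0.09]
[-0.3  0.9 33. ] [-0.01 -0.07  0.09]
[-0.3  0.9 33. ] [-0.01 -0.07  0.09]
```

arm_command --commands "0 0 33 0 -0.1 0 0; 0 0 35 0 -0.1 0.1 0; 0 0 35 0 0 0.1 0; 0 0 22 0 0 0 0; 0 0 5 0 0 0 0; 0 0 0 0 0 0 0; 0 0 0 0 0 0 0"

```text
time: 21.38
tool_pos: [0.6315, -0.0666, 0.0329]
ee_rot: [-3.14, 0.006, -2.976]
wrist_force: [-0.4, -0.5, 0.8]
width: 0.0006
```

```bash
python3 -c "
from h import *
plan([.6295-.1487*.02,-.072+.989*.02,.03],188.6,2)"
```

```text
[1.3 7.5 1.4] [-0.06  0.18  0.43]
[1.3 7.5 1.5] [-0.06  0.18  0.43]
```

arm_command --commands "1 6 1 0 0.2 0.4 0; 1 6 1 0 0.1 0.4 0; 0 6 0 0 0 0 0; 0 6 0 0 0 0 0; 0 8 0 0 0 0 0; 0 8 0 0 0 0 0; 0 8 0 0 0 0 0"

```text
time: 22.25
tool_pos: [0.6267, -0.0403, 0.0338]
ee_rot: [-3.097, 0.007, -2.999]
wrist_force: [0.6, -8.7, -1.7]
width: 0.0002
```

```bash
python3 -c "
from h import *
o=robot.get_obs();p=np.array(o['tool_pos'])
v=np.array([-.1487,.9889]);k=np.array([.6225,-.026])
print('along/lat vs knob start',(p[:2]-k)@v,(p[:2]-k)@[v[1],-v[0]],np.degrees(o['ee_rot']))
t=snapshot('top');S=snapshot('scene')
for s in(t,S):
  for q,z in(('push_knob',.065),('round_hole',.046),('slot',.046)): tip(s,q,z,1)
"
```

```text
along/lat vs knob start -0.014754418029995074 0.002075801284055506 [-177.45402825    0.42721714 -171.84452701]
push_knob 0.68 (247.6, 187.4) [ 0.607  -0.0063  0.065 ]
round_hole 0.91 (227.6, 184.7) [0.6188 0.0553 0.046 ]
slot 0.67 (228.9, 188.1) [0.6084 0.0513 0.046 ]
push_knob 0.78 (329.3, 229.0) [ 0.621  -0.0024  0.065 ]
round_hole 0.63 (349.1, 228.7) [0.61   0.0495 0.046 ]
slot 0.68 (418.8, 215.2) [0.5973 0.227  0.046 ]
```

arm_command --commands "0 12 0 -0.8 0 -0.1 0; 0 12 0 -0.8 0 -0.1 0; 0 12 0 -0.8 0 -0.1 0; 0 12 0 -0.8 0 -0.1 0; 0 12 0 -0.8 0 0 0; 0 12 0 -0.8 0 0 0"

```text
time: 23.4
tool_pos: [0.6199, 0.0051, 0.0333]
ee_rot: [-3.135, 0.01, -3.003]
wrist_force: [1.0, -10.5, -2.0]
width: 0.0003
```

```bash
cat > k.py <<'E'
from h import *
o=robot.get_obs();p=np.array(o['tool_pos'])
v=np.array([-.1487,.9889]);k=np.array([.6225,-.026])
print(o['time'],'along/lat vs knob start',(p[:2]-k)@v,(p[:2]-k)@[v[1],-v[0]],p[2],np.degrees(o['ee_rot']),np.array(o['wrist_force']).round(1))
E
python3 k.py
```

```text
23.4 along/lat vs knob start 0.031178864643682136 0.002108370662595564 0.03333559070823185 [-179.60015292    0.54796589 -172.05156229] [  1.  -10.5  -2. ]
```

arm_command --commands "0 12 0 -0.4 0 -0.2 0; 0 12 0 -0.4 0 -0.2 0; 0 12 0 -0.4 0 -0.1 0; 0 12 0 -0.4 0 0 0; 0 12 0 -0.4 0 0 0; 0 12 0 -0.4 0 0 0"

```text
time: 24.15
tool_pos: [0.6132, 0.0499, 0.0334]
ee_rot: [-3.127, 0.011, -3.005]
wrist_force: [1.9, -10.5, -0.5]
width: 0.0001
```

```bash
python3 k.py
```

```text
24.15 along/lat vs knob start 0.07643232405521554 0.002092419105546898 0.03338305399616342 [-179.16557716    0.60483333 -172.16575467] [  1.9 -10.5  -0.5]
```

arm_command --commands "0 10 0 -0.4 0 -0.2 0; 0 10 0 -0.4 0 -0.1 0; 0 8 0 -0.4 0 0 0"

```text
time: 24.52
tool_pos: [0.6109, 0.0652, 0.0334]
ee_rot: [-3.124, 0.011, -3.004]
wrist_force: [1.1, -8.7, -2.4]
width: 0.0002
```

arm_command --commands "0 8 0 -0.4 0 -0.1 0; 0 8 0 -0.4 0 -0.1 0; 0 8 0 -0.4 0 0 0"

```text
time: 24.9
tool_pos: [0.6093, 0.076, 0.0335]
ee_rot: [-3.121, 0.011, -3.005]
wrist_force: [1.6, -9.6, -1.4]
width: 0.0006
```

```bash
python3 k.py
```

```text
24.9 along/lat vs knob start 0.10278646697027234 0.0021132696803943187 0.03351099316607819 [-178.83334188    0.63952367 -172.19127284] [ 1.6 -9.6 -1.4]
```

arm_command --commands "0 8 0 -0.4 0 -0.1 0; 0 8 0 -0.4 0 -0.1 0; 0 8 0 -0.4 0 0 0"

```text
time: 25.28
tool_pos: [0.6076, 0.0867, 0.0335]
ee_rot: [-3.118, 0.011, -3.007]
wrist_force: [1.0, -9.3, -0.1]
width: 0.0007
```

arm_command --commands "0 8 0 -0.4 0 -0.1 0; 0 8 0 -0.4 0 -0.1 0; 0 8 0 -0.4 0 0 0"

```text
time: 25.65
tool_pos: [0.606, 0.097, 0.0336]
ee_rot: [-3.114, 0.011, -3.008]
wrist_force: [2.6, -15.2, -0.8]
width: 0.0004
```

arm_command --commands "0 8 0 -0.4 0 -0.1 0; 0 8 0 -0.4 0 -0.1 0; 0 8 0 -0.4 0 0 0"

```text
time: 26.02
tool_pos: [0.6061, 0.096, 0.0339]
ee_rot: [-3.09, 0.011, -3.012]
wrist_force: [2.2, -15.7, -0.7]
width: 0.0006
```

The force rose to about 15 N with no further travel, so this is the stop. One slightly firmer nudge, then back off and up.

arm_command --commands "0 12 0 0 0 0 0; 0 12 0 0 0 0 0"

```text
time: 26.28
tool_pos: [0.6063, 0.0941, 0.0346]
ee_rot: [-3.044, 0.01, -3.021]
wrist_force: [1.8, -25.9, 1.3]
width: 0.0004
```

arm_command --commands "0 -10 0 -1 0 0 0; 0 -25 0 -1 0 0 0; 0 -30 0 -0.5 0 0 0; 0 -30 0 0 0 0 0; 0 -30 -20 0 0 0 0; 0 0 -40 0 0 0 0; 0 0 -50 0 0 0 0; 0 -20 -30 0 0 0 0; 0 0 0 0 0 0 0"

```text
time: 27.4
tool_pos: [0.6209, -0.0453, 0.1886]
ee_rot: [-3.096, 0.013, -3.022]
wrist_force: [-0.2, -0.5, -0.8]
width: 0.0001
```

```bash
python3 k.py; python3 -c "
from h import *
t=snapshot('top');S=snapshot('scene');w=snapshot('wrist')
for s in(t,S,w):
  for q,z in(('push_knob',.065),('nest_plate',.046),('round_hole',.046),('slot',.046),('slide_base',0)): tip(s,q,z,1)
"
```

```text
27.4 along/lat vs knob start -0.01881980807263741 -0.004448133997736032 0.1885810184781299 [-177.3788812     0.73813963 -173.12679894] [-0.2 -0.5 -0.8]
nest_plate 0.83 (159.2, 199.6) [0.5779 0.2611 0.046 ]
round_hole 0.97 (183.9, 194.6) [0.5916 0.1868 0.046 ]
slot 0.59 (122.0, 202.5) [0.5714 0.3731 0.046 ]
push_knob 0.7 (379.6, 216.8) [0.6038 0.1241 0.065 ]
nest_plate 0.77 (432.7, 212.5) [0.5946 0.2635 0.046 ]
round_hole 0.6 (399.8, 214.6) [0.5864 0.1829 0.046 ]
slot 0.7 (466.2, 198.8) [0.5627 0.3648 0.046 ]
slide_base 0.96 (403.1, 225.5) [0.5793 0.2007 0.    ]
push_knob 0.91 (453.6, 198.0) [0.5995 0.1272 0.065 ]
round_hole 0.7 (498.0, 195.3) [0.5939 0.1843 0.046 ]
slot 0.27 (103.1, 226.6) [ 0.6934 -0.2666  0.046 ]
slide_base 0.62 (490.7, 185.1) [0.5902 0.2015 0.    ]
```

```bash
python3 -c "
from h import *
o=robot.get_obs();print(o['wrist_force'],o['qvel']);print(robot.close_job())"
```

```text
[0.15904349 0.13484754 0.54810102] [-6.14426807e-04  9.95018363e-05  2.35378708e-06  4.03808638e-04
 -5.20549162e-05 -3.10963191e-04]
the job is handed in; nothing more can be done
None
```

The plate is on the carriage over both pins with its round hole at the knob end. The carriage is pushed in to its stop and the arm is clear. The job was handed in at about 27.6 s of the 64 s allowed; it reports no verdict.

- **Grasp:** The first grasp closed on nothing and left the plate unmoved. The fingertips turned out to sit about 22 mm above the reported TCP height, so I went lower and gripped the handle (jaws stopped at 11.8 mm).
- **Seating:** I measured the pins and the plate's holes with the wrist camera and lined them up to about 0.3 mm. The plate went down without the jaws pressing it, so no sliding about was needed. The wrist force only eased from −5.4 to −3.6 N as the plate met the carriage, at the expected height. A picture after release showed a pin in each hole.
- **Push:** It took about 9–10 N while moving, then 15 to 26 N with no further travel, which I took as the stop. The cameras put the knob and round hole about 154–156 mm further in than before, and the plate moved with them.

**Not settled:**
- I could not read the carriage joint directly, so the stop is judged from force and travel.
- The final check used only the networks, because I had used up my 12 picture views.
- One wrist detection of the slot was clearly false (confidence 0.27), as the plate was mostly out of that view.
- I did not check the bystanders again at the end. No unexpected force showed at any point.

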